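# Ratchet the camera stand's clamp tight

### The job

The clamp of the camera stand, the one with the orange handle, is loose. Swing its handle back and forth so that the ratchet turns the screw clockwise, until the red pointer lies inside the green arc on its white dial, then let go. Do not turn the screw of the scanner stand's clamp with the blue handle.

Things in the scene. Friction and masses are not known exactly. Their poses are not given: they have to be found in the camera images.
- cam_handle (a point): Centre of the ORANGE handle: an upright round grip, 24 mm in diameter, 45 mm tall (foot 52 mm, top 97 mm above the table), at the free end of a flat steel lever whose top is 50 mm above the table. The grip spins freely on its pin: pinched from above, it can be carried along the arc without turning the gripper. This point moves on a level circle of 120 mm radius about cam_pivot.
- cam_pivot (a point): On the upright axis of the camera clamp's lever and screw, on its white dial (104 mm wide), 17 mm above the table. Axes of the fixed stand: z up, -x (towards the robot) to the middle of the lever's swing, +x to a steel post 100 mm away, 22 mm thick, 202 mm tall, that carries a white camera. Grey base 200 x 140 mm. Two short steel posts mark the ends of the swing.
- cam_lever (a joint): Angle of the orange-handled lever, rad, growing clockwise seen from above (handle towards the stand's +y, the robot's left); 0 = along the stand's -x; blocked at -0.73 and 0.73. Clockwise it drives the screw (about 4 N at the handle), back it swings freely, screw staying. 15 teeth of 0.42 rad: after a return up to one tooth is slack, so a full swing turns the screw 1.0 to 1.46 rad.
- cam_screw (a joint): Angle of the camera clamp's screw and its red pointer, rad, growing clockwise seen from above. The pointer (5 mm wide, 50 mm long from the axis, under the ratchet wheel) stands 95 degrees anticlockwise from the stand's +x at 0. It starts between 0 and 0.6; the green arc spans 2.7 to 3.8. The ratchet cannot undo it (a return may drag it back by up to 0.1).
- scan_screw (a joint): Angle of the screw of the other, alike clamp with the BLUE handle, which holds the grey barcode scanner's stand; already tight, its pointer in its green arc. Same zero and sense; it starts near 3.2.

How it is judged (in metres and radians):
At the end, for the whole second after the job is handed in: The camera clamp's screw is at rest between 2.6 and 3.9 rad: its red pointer lies inside the green arc (63 degrees wide) or at most 0.1 rad outside its ends, and the handle is released (value of joint cam_screw between 2.6 and 3.9 rad and not (velocity of joint cam_screw above 0.05 rad/s or velocity of joint cam_screw below -0.05 rad/s)); the robot touches nothing.
It fails at once if the screw of the blue-handled scanner clamp is turned (beyond 3.5 rad or back below 2.9) (value of joint scan_screw above 3.5 rad or value of joint scan_screw below 2.9 rad).
It also fails if it takes over 56 s, if anything falls off the work surface, if the arm or the gripper's body presses on something with over 40 N, if the wrist force passes 120 N, or if a joint passes its speed limit or range.

### The arm

A 6-joint arm with a two-finger parallel gripper is mounted at the origin on the work surface. World frame = base frame: x ahead of the robot, y to its left, z up, the work surface at z = 0. Lengths are in m, angles in degrees, forces in N, time in s.
With the tool pointing down it reaches from about 0.35 to 0.875 m from the base axis. Payload 4.2 kg.
Tool frame: the origin (TCP) lies on the front face of the gripper's body, between the roots of the fingers; the fingertips stand 70 mm ahead of it and the grasp point (between the pads) lies 51 mm ahead of it; x points along the fingers, y is the direction in which the jaws open and shut, and the axes are right-handed (so a half turn about x gives the same grasp; the last joint's range is limited). The gripper opens to 87 mm and grips with 3 to 60 N. Pads are 19 mm wide; open, the fingers measure 117 mm over their backs; the gripper's body (75 mm by 190 mm) begins 51 mm behind the grasp point.
Start: joints at [-49.068, 22.042, 0.453, 0, -68.411, -14.817], TCP at [0.275, -0.561, 0.292] pointing down, gripper open.
Joint ranges: [-179.83, 179.83], [-69.29, 118.12], [-61.27, 80.66], [-181.25, 117.63], [-171.15, -9.14], [-177.46, 177.46]. Speed limits (degrees/s): [159.86, 159.86, 180, 180, 180, 180].

### API

Orientations are given as a 3x3 rotation matrix whose columns are the frame's x, y, z axes.
In Python, from station import r, viewer, spotter gives the robot as it stands.
- The arm moves only by the tool move_arm, never from a script. Its argument "series" is a list that holds one entry, the list of rows, each a list of 7 numbers: the turn, a rotation vector about the world's x, y, z scaled (see below), then the shift along the world's x, y, z scaled (see below), then the opening, from 0 (shut) to 1 (fully open). A call has 1 to 20 rows; each row shifts and turns the pose as measured when the row begins; what a row does not reach is not made up. The controller multiplies each number of a shift by 60 mm and each number of a turn by 8 degrees. A row lasts 1/8 s, in which the tool goes at most 62.5 mm and 10.7 degrees, less where a joint would pass 70% of its speed; a pose out of reach is approached as far as the arm can. A call with a number of a shift or a turn outside -1 to 1 is refused whole. A call with a gripper value outside its range is refused whole. The fingers move at their own pace and stop on an object; the grip force is fixed at half the most. Time passes only in rows, so rows that do not move let the fingers close. It gives the time, the measured TCP pose, the force and the opening at its end, in the units of the state.
- r.sense(): the state, without advancing time (a new reading comes with each control period).
- viewer.capture(name): name is "scene" or "top" or "wrist"; returns (picture, depth): 420x560x3 uint8, red, green, blue; 420x560 float32, m along the optical axis (not along the pixel's ray), 0 where there is no reading.
- viewer.camera_params(name): a dict with "mtx" (3x3 intrinsics, pixels), "pose" (4x4, takes a point from camera to world coordinates). Camera axes: x right, y down, z forward; pixel columns grow to the right and rows downward; lengths in m; the calibration is good to about 2 mm. A picture is of the moment at which its call begins: read the wrist's pose just before it. camera_params takes no time and is no camera call; for the wrist camera it gives the pose at the moment of the call.
- r.finish_job(): hands the job in, once; it reports no verdict.
Trained networks look in the newest picture that a camera, given by its name, has taken for a name from the list of things; names that differ only in an ending like _2 or _b are one class to them, and where a whole thing is asked for, a point or a joint stands for the part that bears it (a point fixed in the world has none). Each returns a list of dicts, best first, with "conf" (0 to 1); they miss things now and then, are a little off and sometimes report something else, mostly with a low value. They report only what shows in the picture. A call takes as long as a camera call.
- spotter.find_in(camera, name): "centre" ([column, row] in pixels, amid what is visible of it).
- spotter.trace(camera, name): "mask" (420x560 bool, what is visible of it) and "centre" ([column, row] in pixels, amid what is visible of it).
The state is a dict: "time_s": time; "joints": joint angles; "joint_velocities": joint speeds; "effort": joint torques, N m; "tcp_pos": TCP position; "ee_rot": TCP orientation; "wrist_force": force on the tool from outside, world axes, zero at the start; "moment": the same for the moment, N m; "gripper_width": opening from 0.0 (shut) to 1.0 (fully open).
Only numpy, scipy, OpenCV 4.12 (cv2) and the standard library are available. Lean on these libraries where they do the work, as an engineer would, in place of code of your own. Each camera call takes 0.05 s, during which the arm holds its last target.

## Working session

There is one attempt and no reset: what is moved stays moved. The work goes in short steps, Python scripts to look and compute and a tool call to move; the robot and the scene stay as the last step left them, time stands still between calls to the robot, and variables do not carry over. Pictures are saved under pics/ and viewed, and the job is handed in when it is done.

Besides the shell and the picture viewer there is one more tool, called after "Call:" as name([rows], argument=value, ...), one row to a line, values as JSON. move_arm: Moves the arm, as the interface text tells. Its arguments: {"type":"object","properties":{"series":{"type":"array","items":{"type":"array","items":{"type":"array","items":{"type":"number","minimum":-1,"maximum":1}}}}},"required":["series"]}

```bash
mkdir -p pics; ls; cat > h.py <<'E'
from station import r, viewer, spotter
import numpy as np, cv2
def save(p,n): cv2.imwrite('pics/'+n,cv2.cvtColor(p,cv2.COLOR_RGB2BGR))
def w(cam,px,d):
    c=viewer.camera_params(cam);K=np.array(c['mtx']);T=np.array(c['pose'])
    p=np.linalg.inv(K)@np.array([px[0],px[1],1.])*d
    return (T@np.r_[p,1])[:3]
def onz(cam,px,z):
    c=viewer.camera_params(cam);K=np.array(c['mtx']);T=np.array(c['pose'])
    d=T[:3,:3]@np.linalg.inv(K)@np.array([px[0],px[1],1.]);o=T[:3,3]
    return o+d*(z-o[2])/d[2]
E
python3 - <<'E'
from h import *
s=r.sense();print(s['tcp_pos'],np.round(s['ee_rot'],3),s['gripper_width'],s['time_s'])
for c in ('scene','top'):
    p,d=viewer.capture(c);save(p,c+'1.png');np.save('pics/'+c+'d.npy',d)
    print(c,np.round(viewer.camera_params(c)['pose'],3))
    for n in ('cam_handle','cam_screw','scan_screw'):
        for q in spotter.find_in(c,n)[:3]:
            u=q['centre'];dd=d[int(u[1]),int(u[0])];print(n,q['conf'],u,np.round(w(c,u,dd),3),np.round(onz(c,u,.097),3))
E
```

```text
pics
[ 0.27493645 -0.56075574  0.29114221] [[-0.001 -0.44   0.898]
 [ 0.002  0.898  0.44 ]
 [-1.     0.002 -0.   ]] 0.9988853843571693 0.0
scene [[-0.669  0.496 -0.554  1.106]
 [ 0.743  0.46  -0.485  0.474]
 [ 0.014 -0.736 -0.677  0.718]
 [ 0.     0.     0.     1.   ]]
cam_handle 0.97 [360.1, 237.6] [0.52  0.157 0.049] [0.563 0.18  0.097]
cam_handle 0.65 [330.1, 287.8] [0.622 0.172 0.015] [0.678 0.207 0.097]
cam_screw 0.78 [356.3, 278.8] [0.598 0.205 0.044] [0.637 0.226 0.097]
scan_screw 0.94 [166.3, 184.6] [ 0.647 -0.223  0.03 ] [ 0.692 -0.155  0.097]
top [[ 0.012 -0.988  0.152  0.424]
 [-0.999 -0.006  0.039 -0.03 ]
 [-0.038 -0.152 -0.988  0.953]
 [ 0.     0.     0.     1.   ]]
cam_handle 0.93 [191.0, 225.7] [0.534 0.161 0.051] [0.528 0.152 0.097]
cam_screw 0.63 [178.7, 199.5] [0.584 0.185 0.06 ] [0.577 0.176 0.097]
scan_screw 0.58 [388.6, 177.3] [ 0.63  -0.218  0.052] [ 0.62  -0.208  0.097]
```

View pics/scene1.png

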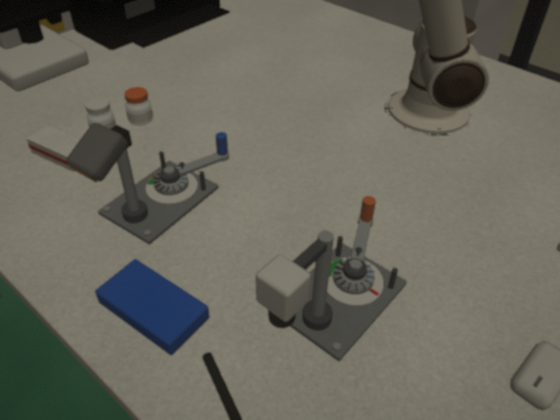

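View pics/top1.png

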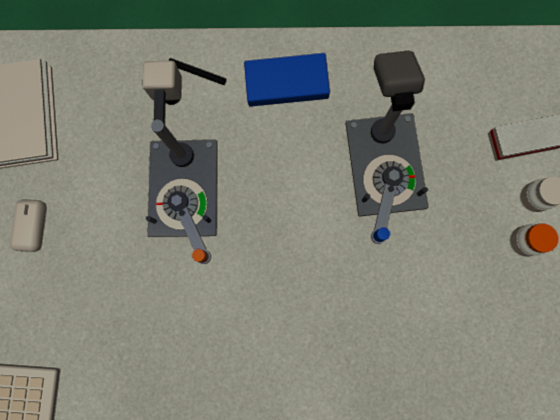

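The top view shows the orange handle at about (199,256), its dial at about (180,203), and the red pointer pointing left, to +y. The blue clamp is on the right, with its handle at (382,235). Next I'll measure these precisely.

```bash
python3 - <<'E'
from h import *
p=cv2.cvtColor(cv2.imread('pics/top1.png'),cv2.COLOR_BGR2RGB);d=np.load('pics/topd.npy')
hsv=cv2.cvtColor(p,cv2.COLOR_RGB2HSV)
def blob(m,x0,x1,y0,y1):
    ys,xs=np.nonzero(m[y0:y1,x0:x1]);return xs+x0,ys+y0
R=p.astype(int)
m=(R[...,0]>120)&(R[...,0]-R[...,2]>80)
xs,ys=blob(m,170,240,235,280);print('orange',xs.mean(),ys.mean(),len(xs),xs.min(),xs.max(),ys.min(),ys.max())
zz=np.array([w('top',(x,y),d[y,x]) for x,y in zip(xs,ys)]);t=zz[zz[:,2]>.088];print('top pts',len(t),t.mean(0).round(4),zz[:,2].max())
for q in spotter.trace('top','cam_screw')[:1]: print(q['centre'])
# white dial
for nm,(x0,x1,y0,y1) in dict(cam=(150,216,165,236),scan=(355,425,145,215)).items():
    P=np.array([[w('top',(x,y),d[y,x]) for x in range(x0,x1)] for y in range(y0,y1)])
    sub=R[y0:y1,x0:x1]
    base=(sub.max(2)<95)&(P[...,2]<.03)
    mk=(sub.min(2)>110)&(np.abs(P[...,2]-.017)<.008)
    g=(sub[...,1]-sub[...,0]>40)&(np.abs(P[...,2]-.017)<.008)
    rd=(sub[...,0]-sub[...,1]>50)&(np.abs(P[...,2]-.017)<.02)
    al=(mk|g|rd)
    q=np.argwhere(al)[:,::-1].astype(np.float32)
    W=np.array([onz('top',(a+x0,b+y0),.017) for a,b in q])[:,:2].astype(np.float32)
    h=cv2.convexHull(W)
    print(nm,'circle',cv2.minEnclosingCircle(W),cv2.fitEllipse(h),'green',np.argwhere(g).shape,'red',P[rd].mean(0) if rd.any() else 0)
E
python3 - <<'E'
import cv2
p=cv2.imread('pics/top1.png')[130:280,130:230]
cv2.imwrite('pics/topc.png',cv2.resize(p,(400,600),interpolation=cv2.INTER_CUBIC))
E
```

```text
orange 198.03361344537817 254.80672268907563 119 192 204 249 260
top pts 118 [0.4755 0.1366 0.0981] 0.10236639361248323
[178.4, 198.8]Traceback (most recent call last):
  File "<stdin>", line 13, in <module>
  File "h.py", line 5, in w
    c=viewer.camera_params(cam);K=np.array(c['mtx']);T=np.array(c['pose'])
ValueError: time passes only in moves, steps and waits
```

View pics/topc.png

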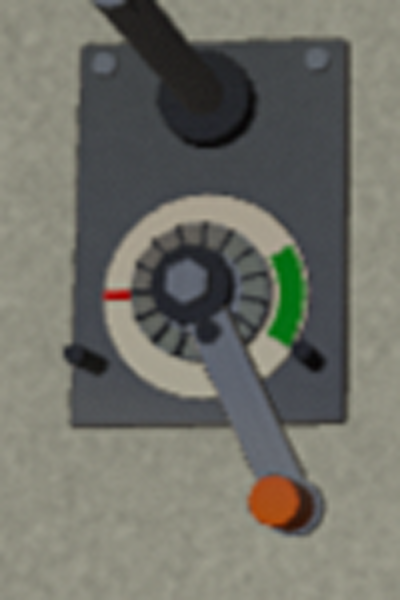

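```bash
cat >> h.py <<'E'
_C={}
def _p(cam):
    if cam not in _C:
        c=viewer.camera_params(cam);_C[cam]=(np.linalg.inv(np.array(c['mtx'])),np.array(c['pose']))
    return _C[cam]
def w(cam,px,d):
    K,T=_p(cam);return (T@np.r_[K@np.array([px[0],px[1],1.])*d,1])[:3]
def onz(cam,px,z):
    K,T=_p(cam);d=T[:3,:3]@K@np.array([px[0],px[1],1.]);o=T[:3,3];return o+d*(z-o[2])/d[2]
def dial(p,cam='top',box=(150,216,170,236)):
    x0,x1,y0,y1=box;R=p.astype(int)
    W=np.array([[onz(cam,(x,y),.017)[:2] for x in range(x0,x1)] for y in range(y0,y1)])
    s=R[y0:y1,x0:x1]
    g=(s[...,1]-s[...,0]>40);rd=(s[...,0]-s[...,1]>60)
    return W,s,g,rd
E
python3 - <<'E'
from h import *
p=cv2.cvtColor(cv2.imread('pics/top1.png'),cv2.COLOR_BGR2RGB)
W,s,g,rd=dial(p)
wh=(s.min(2)>115)
n,l,st,_=cv2.connectedComponentsWithStats((wh|g|rd).astype(np.uint8));k=1+st[1:,4].argmax();print(st)
h=cv2.convexHull(W[l==k].astype(np.float32));print('ell',cv2.fitEllipse(h),cv2.minEnclosingCircle(h))
c=np.array(cv2.fitEllipse(h)[0])
for n_,m in (('green',g),('red',rd)):
    v=W[m]-c;a=np.degrees(np.arctan2(v[:,1],v[:,0]));print(n_,m.sum(),a.min(),a.max(),a.mean(),np.hypot(*v.T).min())
# base corners (crop px/4 + offset), z of base top ~.012?
for u in ((80,43),(349,38),(345,422),(72,425)): print(onz('top',(u[0]/4+130,u[1]/4+130),.012).round(4))
print('handle top', onz('top',(280/4+130-.4,502/4+130-.4),.097).round(4), onz('top',(198.03,254.8),.097))
print('other handle',onz('top',(382,235),.097))
E
```

```text
[[   0    0   66   66 3501]
 [   6    9   51   50  855]]
ell ((0.5836427807807922, 0.1910698562860489), (0.10081541538238525, 0.1022200807929039), 41.699073791503906) ((0.5831295251846313, 0.19056609272956848), 0.051583580672740936)
green 142 -121.29296595244801 -59.63795781120808 -90.69030906437375 0.037466958235385005
red 17 86.6639410357391 92.59152284850924 90.23052455035634 0.03819209746408721
[0.7155 0.262  0.012 ]
[0.7182 0.122  0.012 ]
[0.5195 0.1182 0.012 ]
[0.5169 0.2559 0.012 ]
handle top [0.4751 0.134  0.097 ] [0.47559269 0.13686482 0.097     ]
other handle [ 0.5141249  -0.19399227  0.097     ]
```

Measured values, which agree with the sizes given:
- **Pivot:** (0.584, 0.191).
- **Handle:** (0.4753, 0.1365), at a radius of 121 mm.
- **Lever:** about -0.45 rad.
- **Screw:** about 0.1 rad.

I'll carry the tool high over the handle and turn the jaws along world y.

Call:
move_arm([
  [[0, 0, -0.27, 0.278, 0.96, 0, 1], [0, 0, -0.27, 0.278, 0.96, 0, 1], [0, 0, -0.27, 0.278, 0.96, 0, 1], [0, 0, -0.27, 0.278, 0.96, 0, 1], [0, 0, -0.27, 0.278, 0.96, 0, 1], [0, 0, -0.27, 0.278, 0.96, 0, 1], [0, 0, -0.27, 0.278, 0.96, 0, 1], [0, 0, -0.27, 0.278, 0.96, 0, 1], [0, 0, -0.27, 0.278, 0.96, 0, 1], [0, 0, -0.27, 0.278, 0.96, 0, 1], [0, 0, -0.27, 0.278, 0.96, 0, 1], [0, 0, -0.27, 0.278, 0.96, 0, 1]],
])

```text
time_s: 1.95
tcp_pos: [0.4773, 0.1484, 0.2949]
ee_rot: [[0.012, 0.017, 1.0], [-0.001, 1.0, -0.017], [-1.0, -0.001, 0.012]]
wrist_force: [0.8, -0.7, 0.4]
gripper_width: 1.004
```

```bash
python3 - <<'E'
from h import *
p,d=viewer.capture('wrist');save(p,'w1.png')
print(viewer.camera_params('wrist')['pose'].round(3) if hasattr(viewer.camera_params('wrist')['pose'],'round') else 0)
s=r.sense();print(s['tcp_pos'],np.round(s['joints'],1))
for q in spotter.find_in('wrist','cam_handle')[:2]:
    u=q['centre'];print(q['conf'],u,w('wrist',u,d[int(u[1]),int(u[0])]),onz('wrist',u,.097))
E
```

```text
[[ 0.014  0.948  0.318  0.395]
 [ 1.    -0.014 -0.003  0.156]
 [ 0.002  0.318 -0.948  0.385]
 [ 0.     0.     0.     1.   ]]
[0.48004739 0.153975   0.29474384] [  36.5    9.8  -16.6    0.5  -62.9 -127.5]
0.91 [287.5, 217.2] [0.52035648 0.16038088 0.04752032] [0.50174608 0.15927074 0.097     ]
```

View pics/w1.png

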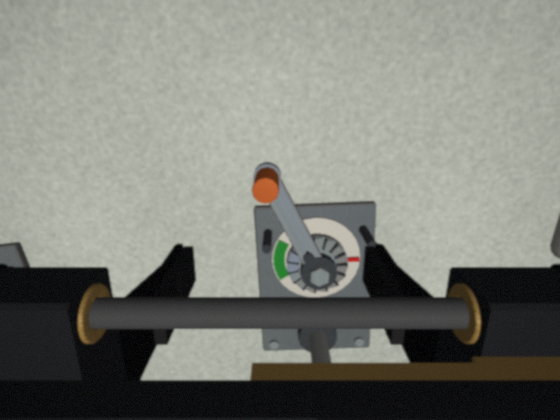

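The wrist view shows the orange top at about (265,187), between the jaws in the sideways direction and ahead of them. I'll compute its position.

```bash
python3 - <<'E'
from h import *
p,d=viewer.capture('wrist');s=r.sense();print(s['tcp_pos'])
R=p.astype(int);m=((R[...,0]>150)&(R[...,0]-R[...,2]>100)).astype(np.uint8)
n,l,st,c=cv2.connectedComponentsWithStats(m);k=1+st[1:,4].argmax();print(st[k],c[k],onz('wrist',c[k],.097))
P=np.array([w('wrist',(x,y),d[y,x]) for y,x in np.argwhere(l==k)]);P=P[P[:,2]>.09];print(len(P),P.mean(0),P[:,:2].min(0),P[:,:2].max(0))
E
```

```text
[0.47757028 0.14883286 0.29405754]
[250 177  25  24 475] [261.97052632 188.47157895] [0.47370637 0.13510778 0.097     ]
475 [0.47407065 0.13504403 0.09581663] [0.46379942 0.12458086] [0.48479089 0.14540845]
```

Call:
move_arm([
  [[0, 0, 0, -0.05, -0.22, -0.1, 1], [0, 0, 0, 0, 0, -0.4, 1], [0, 0, 0, 0, 0, -0.6, 1], [0, 0, 0, 0, 0, -0.5, 1], [0, 0, 0, 0, 0, 0, 1], [0, 0, 0, 0, 0, 0, 1]],
])

```text
time_s: 2.85
tcp_pos: [0.4716, 0.1255, 0.1972]
ee_rot: [[0.012, 0.021, 1.0], [-0.001, 1.0, -0.021], [-1.0, -0.001, 0.012]]
wrist_force: [0.4, -0.1, -0.5]
gripper_width: 0.997
```

Call:
move_arm([
  [[0, 0, 0, 0.05, 0.15, -0.4, 1], [0, 0, 0, 0, 0, -0.3, 1], [0, 0, 0, 0, 0, -0.2, 1], [0, 0, 0, 0, 0, 0, 1], [0, 0, 0, 0, 0, 0, 1]],
])

```text
time_s: 3.48
tcp_pos: [0.478, 0.1346, 0.1488]
ee_rot: [[0.024, 0.022, 0.999], [0.006, 1.0, -0.023], [-1.0, 0.007, 0.024]]
wrist_force: [-0.1, -0.5, -0.2]
gripper_width: 1.0
```

Call:
move_arm([
  [[0, 0.15, 0, -0.06, 0.01, -0.3, 1], [0, 0, 0, 0, 0, 0, 1], [0, 0, 0, 0, 0, 0, 1], [0, 0, 0, 0, 0, 0, 0.2], [0, 0, 0, 0, 0, 0, 0.2], [0, 0, 0, 0, 0, 0, 0.0], [0, 0, 0, 0, 0, 0, 0.0], [0, 0, 0, 0, 0, 0, 0.0]],
])

```text
time_s: 4.47
tcp_pos: [0.4748, 0.1357, 0.1309]
ee_rot: [[0.004, 0.022, 1.0], [0.008, 1.0, -0.022], [-1.0, 0.008, 0.004]]
wrist_force: [0.4, -0.0, -0.4]
gripper_width: 0.52
```

```bash
python3 - <<'E'
from h import *
p,d=viewer.capture('wrist');save(p,'w2.png');p,d=viewer.capture('top');save(p,'top2.png');s=r.sense();print(s['tcp_pos'],s['gripper_width'],s['wrist_force'],s['time_s'])
cv2.imwrite('pics/c2.png',cv2.resize(cv2.imread('pics/top2.png')[100:290,110:260],(600,760))[:600])
E
```

```text
[0.47477757 0.13568531 0.13089479] 0.4271072585932439 [ 0.63619053 -0.25526106 -0.10213812] 4.575
```

View pics/w2.png

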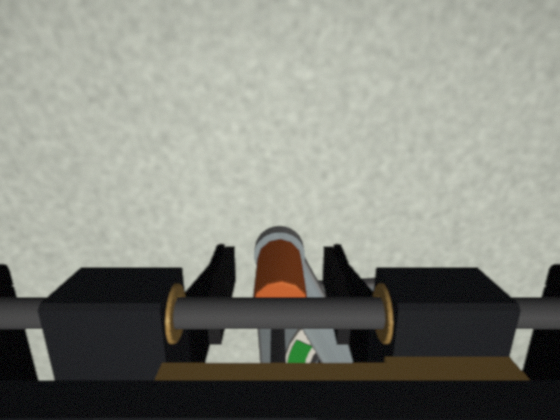

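View pics/c2.png

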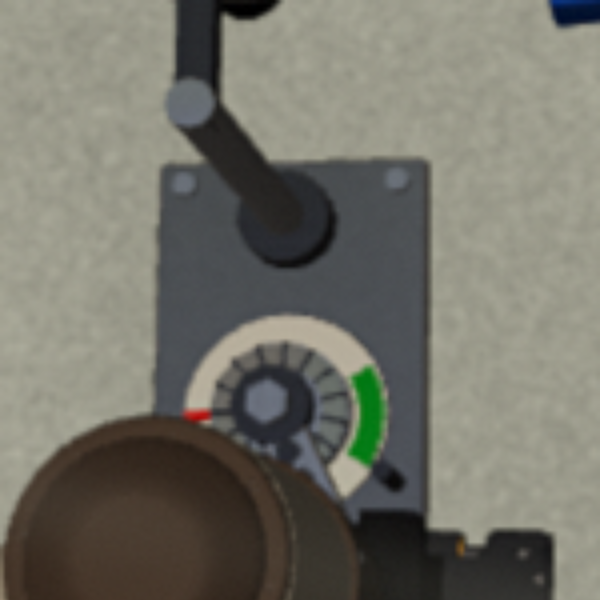

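Call:
move_arm([
  [[0, 0, 0, 0, 0, 0, 0.0], [0, 0, 0, 0, 0, 0, 0.0], [0, 0, 0, 0.08, -0.15, 0, 0.0], [0, 0, 0, 0.12, -0.15, 0, 0.0], [0, 0, 0, 0, 0, 0, 0]],
])

```text
time_s: 5.2
tcp_pos: [0.4873, 0.116, 0.1309]
ee_rot: [[0.003, 0.022, 1.0], [0.007, 1.0, -0.022], [-1.0, 0.007, 0.003]]
wrist_force: [-0.1, -0.1, 1.0]
gripper_width: 0.264
```

```bash
cat > sw.py <<'E'
import sys
from h import *
P=np.array([.5825,.1905]);R=.1205;yaw=np.radians(1)
def pos(a): t=np.pi+yaw-a; return P+R*np.array([np.cos(t),np.sin(t)])
def ang(q): v=q-P; return ((np.pi+yaw-np.arctan2(v[1],v[0])+np.pi)%(2*np.pi))-np.pi
if __name__=='__main__':
    s=r.sense();q=np.array(s['tcp_pos'])[:2]+.051*np.array(s['ee_rot'])[:2,0]
    a=ang(q);print('a',a,'rad',np.hypot(*(q-P)),s['wrist_force'],s['time_s'],s['tcp_pos'])
    for tgt in map(float,sys.argv[1:]):
        n=int(np.ceil(abs(tgt-a)/.17));w_=[q]+[pos(x) for x in np.linspace(a,tgt,n+1)[1:]]
        print(tgt,(np.diff(w_,axis=0)/.06).round(2).tolist())
E
python3 sw.py 0.68
```

```text
a -0.6451163124643777 rad 0.1205061592126296 [-0.0562848  -0.08566191  1.03415647] 5.2 [0.48733231 0.11603082 0.13092266]
0.68 [[-0.18, 0.28], [-0.13, 0.3], [-0.08, 0.32], [-0.03, 0.33], [0.03, 0.33], [0.08, 0.32], [0.13, 0.3], [0.18, 0.28]]
```

Call:
move_arm([
  [[0, 0, 0, -0.18, 0.28, 0, 0], [0, 0, 0, -0.13, 0.3, 0, 0], [0, 0, 0, -0.08, 0.32, 0, 0], [0, 0, 0, -0.03, 0.33, 0, 0], [0, 0, 0, 0, 0, 0, 0]],
])

```text
time_s: 5.82
tcp_pos: [0.4624, 0.1876, 0.1309]
ee_rot: [[0.002, 0.026, 1.0], [0.002, 1.0, -0.026], [-1.0, 0.002, 0.002]]
wrist_force: [-0.3, -1.1, 1.6]
gripper_width: 0.269
```

```bash
python3 sw.py 0.68; python3 -c "
from h import *
p,d=viewer.capture('top');save(p,'top3.png')
cv2.imwrite('pics/c3.png',cv2.resize(cv2.imread('pics/top3.png')[100:290,110:260],(600,760))[:600])"
```

```text
a -0.006183033810868821 rad 0.12007755294105553 [-0.26515353 -1.10554871  1.64013899] 5.825 [0.46235787 0.18757137 0.13086962]
0.68 [[0.01, 0.27], [0.05, 0.27], [0.09, 0.26], [0.12, 0.25], [0.15, 0.23]]
```

View pics/c3.png

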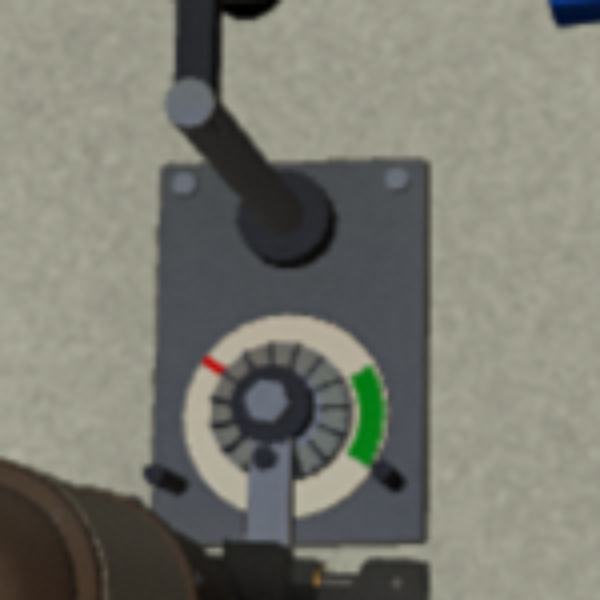

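The pointer has turned clockwise to about (213,365) and the lever is at about 0, so the ratchet is driving the screw. I'll finish the stroke.

Call:
move_arm([
  [[0, 0, 0, 0.01, 0.27, 0, 0], [0, 0, 0, 0.05, 0.27, 0, 0], [0, 0, 0, 0.09, 0.26, 0, 0], [0, 0, 0, 0.12, 0.25, 0, 0], [0, 0, 0, 0.15, 0.2, 0, 0], [0, 0, 0, 0, 0, 0, 0]],
])

```text
time_s: 6.62
tcp_pos: [0.4889, 0.2651, 0.1309]
ee_rot: [[-0.0, 0.028, 1.0], [-0.0, 1.0, -0.028], [-1.0, -0.0, -0.0]]
wrist_force: [-0.7, -2.8, 3.3]
gripper_width: 0.267
```

```bash
cat >> h.py <<'E'
def screw(n):
    p,d=viewer.capture('top');save(p,n)
    c=np.array([.5836,.191])
    W,s,g,rd=dial(p)
    v=W-c;rr=np.hypot(v[...,0],v[...,1]);rd&=(rr>.033)&(rr<.055)
    m=v[rd]
    if len(m): print('red n',len(m),'screw',np.radians((96-np.degrees(np.arctan2(*m.mean(0)[::-1])))%360))
    else: print('no red')
E
python3 sw.py -0.68; python3 -c "
from h import *
screw('top4.png')"
```

```text
a 0.6903348054062382 rad 0.11967370981683242 [-0.72033687 -2.79338079  3.2952118 ] 6.625 [0.48892888 0.26509284 0.13086077]
-0.68 [[-0.18, -0.24], [-0.13, -0.28], [-0.09, -0.29], [-0.04, -0.3], [0.0, -0.31], [0.05, -0.3], [0.1, -0.29], [0.14, -0.27], [0.18, -0.25]]
red n 14 screw 1.372959127902521
```

Call:
move_arm([
  [[0, 0, 0, -0.18, -0.24, 0, 0], [0, 0, 0, -0.13, -0.28, 0, 0], [0, 0, 0, -0.09, -0.29, 0, 0], [0, 0, 0, -0.04, -0.3, 0, 0], [0, 0, 0, 0.0, -0.31, 0, 0], [0, 0, 0, 0.05, -0.3, 0, 0], [0, 0, 0, 0.1, -0.29, 0, 0], [0, 0, 0, 0.14, -0.27, 0, 0], [0, 0, 0, 0.15, -0.21, 0, 0], [0, 0, 0, 0, 0, 0, 0]],
])

```text
time_s: 7.92
tcp_pos: [0.4926, 0.1088, 0.1309]
ee_rot: [[0.011, 0.029, 1.0], [0.01, 1.0, -0.029], [-1.0, 0.01, 0.01]]
wrist_force: [1.6, 0.8, -2.2]
gripper_width: 0.263
```

```bash
python3 sw.py 0.68; python3 -c "
from h import *
screw('top5.png')"
```

```text
a -0.720215923536502 rad 0.12068754599776575 [ 1.58169832  0.77112892 -2.19229475] 7.925 [0.49264146 0.10884206 0.13089653]
0.68 [[-0.19, 0.25], [-0.15, 0.27], [-0.11, 0.29], [-0.06, 0.31], [-0.01, 0.31], [0.04, 0.31], [0.08, 0.3], [0.13, 0.28], [0.17, 0.26]]
red n 16 screw 1.181528867844115
```

Call:
move_arm([
  [[0, 0, 0, -0.19, 0.25, 0, 0], [0, 0, 0, -0.15, 0.27, 0, 0], [0, 0, 0, -0.11, 0.29, 0, 0], [0, 0, 0, -0.06, 0.31, 0, 0], [0, 0, 0, -0.01, 0.31, 0, 0], [0, 0, 0, 0.04, 0.31, 0, 0], [0, 0, 0, 0.08, 0.3, 0, 0], [0, 0, 0, 0.13, 0.28, 0, 0], [0, 0, 0, 0.15, 0.22, 0, 0], [0, 0, 0, 0, 0, 0, 0]],
])

```text
time_s: 9.22
tcp_pos: [0.4837, 0.2592, 0.1309]
ee_rot: [[0.006, 0.026, 1.0], [-0.007, 1.0, -0.026], [-1.0, -0.007, 0.006]]
wrist_force: [0.9, -1.6, 0.5]
gripper_width: 0.268
```

```bash
python3 sw.py -0.66; python3 -c "
from h import *
screw('top6.png')"
```

```text
a 0.6236025464263895 rad 0.11983548095336466 [ 0.879768   -1.64199907  0.50010129] 9.225 [0.48373184 0.25915044 0.13086938]
-0.66 [[-0.17, -0.27], [-0.12, -0.3], [-0.07, -0.32], [-0.01, -0.32], [0.04, -0.32], [0.09, -0.31], [0.14, -0.29], [0.18, -0.27]]
red n 21 screw 2.1390184591708703
```

Call:
move_arm([
  [[0, 0, 0, -0.17, -0.27, 0, 0], [0, 0, 0, -0.12, -0.3, 0, 0], [0, 0, 0, -0.07, -0.32, 0, 0], [0, 0, 0, -0.01, -0.32, 0, 0], [0, 0, 0, 0.04, -0.32, 0, 0], [0, 0, 0, 0.09, -0.31, 0, 0], [0, 0, 0, 0.14, -0.29, 0, 0], [0, 0, 0, 0.16, -0.22, 0, 0], [0, 0, 0, 0, 0, 0, 0]],
])

```text
time_s: 10.4
tcp_pos: [0.4904, 0.1115, 0.1309]
ee_rot: [[0.016, 0.027, 0.999], [0.003, 1.0, -0.027], [-1.0, 0.003, 0.016]]
wrist_force: [2.3, 2.3, -3.9]
gripper_width: 0.266
```

```bash
python3 sw.py 0.3; python3 -c "
from h import *
screw('top7.png')"
```

```text
a -0.6950901274545647 rad 0.1206773394834148 [ 2.28958107  2.27287994 -3.85763204] 10.4 [0.4903573  0.11146238 0.13091952]
0.3 [[-0.19, 0.27], [-0.15, 0.3], [-0.1, 0.32], [-0.04, 0.33], [0.01, 0.33], [0.07, 0.33]]
red n 20 screw 1.9599499805222367
```

Call:
move_arm([
  [[0, 0, 0, -0.19, 0.27, 0, 0], [0, 0, 0, -0.15, 0.3, 0, 0], [0, 0, 0, -0.1, 0.32, 0, 0], [0, 0, 0, -0.04, 0.33, 0, 0], [0, 0, 0, 0.01, 0.33, 0, 0], [0, 0, 0, 0.07, 0.33, 0, 0], [0, 0, 0, 0, 0, 0, 0]],
])

```text
time_s: 11.32
tcp_pos: [0.4656, 0.2221, 0.1309]
ee_rot: [[0.017, 0.024, 1.0], [-0.008, 1.0, -0.024], [-1.0, -0.007, 0.017]]
wrist_force: [2.8, -1.4, -2.1]
gripper_width: 0.266
```

```bash
python3 sw.py 0.68; python3 -c "
from h import *
screw('top8.png')"
```

```text
a 0.28049540821906227 rad 0.1201661705553993 [ 2.84031985 -1.39988004 -2.12969817] 11.325 [0.46561129 0.22212881 0.13089625]
0.68 [[0.08, 0.25], [0.12, 0.24], [0.15, 0.22]]
red n 22 screw 2.6388791921628756
```

Call:
move_arm([
  [[0, 0, 0, 0.08, 0.25, 0, 0], [0, 0, 0, 0.12, 0.24, 0, 0], [0, 0, 0, 0.15, 0.22, 0, 0], [0, 0, 0, 0, 0, 0, 0], [0, 0, 0, 0, 0, 0, 0]],
])

```text
time_s: 12.0
tcp_pos: [0.4842, 0.2605, 0.1308]
ee_rot: [[0.01, 0.029, 1.0], [-0.014, 1.0, -0.029], [-1.0, -0.013, 0.01]]
wrist_force: [-0.5, -2.4, 0.7]
gripper_width: 0.268
```

```bash
python3 sw.py 0.68; python3 -c "
from h import *
screw('top9.png')
cv2.imwrite('pics/c9.png',cv2.resize(cv2.imread('pics/top9.png')[100:290,110:260],(600,760))[:600])"
```

```text
a 0.6335814309408567 rad 0.11985940588534236 [-0.45345704 -2.38043025  0.71123002] 12.0 [0.48418902 0.26045535 0.1308374 ]
0.68 [[0.05, 0.08]]
red n 19 screw 2.9977386823740155
```

View pics/c9.png

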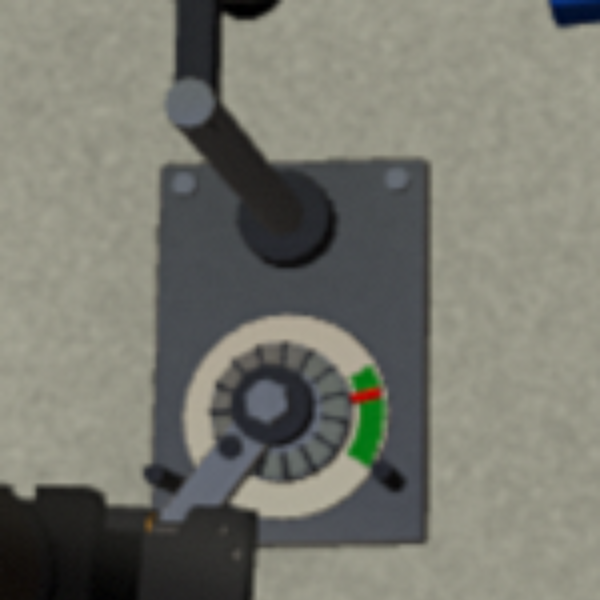

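The pointer is inside the green arc, at about (366,396) in the crop, which puts the screw near 3.0 rad. I'll release the handle and rise straight up.

Call:
move_arm([
  [[0, 0, 0, 0, 0, 0, 0.6], [0, 0, 0, 0, 0, 0, 0.6], [0, 0, 0, 0, 0, 0, 0.6], [0, 0, 0, 0, 0, 0, 0.6], [0, 0, 0, 0, 0, 0.3, 0.6], [0, 0, 0, 0, 0, 0.6, 0.6], [0, 0, 0, 0, 0, 0.8, 0.6], [0, 0, 0, 0, 0, 0.8, 0.6], [0, 0, 0, -0.3, 0, 0.3, 0.6], [0, 0, 0, 0, 0, 0, 0.6], [0, 0, 0, 0, 0, 0, 0.6], [0, 0, 0, 0, 0, 0, 0.6]],
])

```text
time_s: 13.55
tcp_pos: [0.4655, 0.26, 0.302]
ee_rot: [[0.009, 0.027, 1.0], [-0.015, 1.0, -0.027], [-1.0, -0.015, 0.009]]
wrist_force: [0.6, -0.2, 0.3]
gripper_width: 0.605
```

```bash
python3 sw.py; python3 -c "
from h import *
screw('top10.png');screw('top11.png')"
```

```text
a 0.5505126466505184 rad 0.13530307310217934 [ 0.57017751 -0.16211933  0.27388132] 13.55 [0.46551997 0.26003402 0.30203331]
red n 19 screw 2.9977386823740155
red n 19 screw 2.9977386823740155
```

View pics/top11.png

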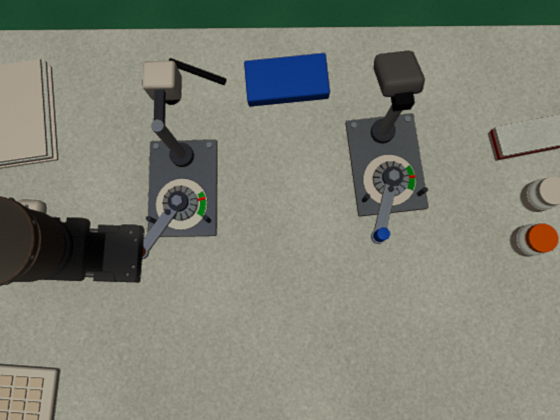

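The gripper is clear of the handle. The pointer at (201,199) stays in the green arc, and the blue clamp looks the same as at the start.

```bash
python3 -c "
from h import *
print(r.finish_job())"
```

```text
the job is handed in; nothing more can be done
None
```

I tightened the camera clamp and handed the job in at about 13.7 s, with the red pointer inside the green arc. I pinched the orange handle from above and swung it through three clockwise strokes with two returns, then let go and rose clear.

- **Screw angle:** the last two top pictures, both taken after release, read about 3.0 rad (allowed 2.6 to 3.9), with no change between them.
- **Contact:** after release the tool was well above the handle, and the wrist force was below 1 N. During the strokes the readings I took stayed below about 6 N.
- **Blue clamp:** its handle and pointer look the same as at the start. I judged this by eye in the pictures and did not measure the angle.
- **Disagreement:** on the returns the screw seemed to drop back by 0.18 to 0.19 rad, more than the 0.1 stated. This may be measurement error of the pointer under the camera's angle. The final margin is about 0.4 rad on the low side, so it should not matter.

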